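Gauge the height of the long vent plug strip

TASK

Measure the height of the longer (six-plug) vent plug strip: pick up the bridge gauge, hold it above that strip and lower it squarely astride, so that both legs stand flat on the bench and the sprung foot rests on about the middle of the strip's top. Let go only once the gauge is standing on the bench, and leave it there; do not shove the long strip aside and leave the shorter strip where it lies.

Things in the scene. Friction and masses are not known exactly. Their poses are not given: they have to be found in the camera images.
- gauge_grip (a point): Loose bridge gauge, about 0.4 kg, 126 mm tall. Two aluminium legs (40 mm along x, 10 along y, 64 mm clear between) carry a beam (40 x 84 mm, top at 66 mm) with an upright grey grip block, 32 (x) x 30 (y) x 60 mm tall. Point: block centre, above the foot, 96 mm over the soles. x: through the passage, along the part gauged; y: leg to leg; z up. Any faces of the block may be gripped.
- foot (a joint): The gauge's sprung slide foot: steel disc 20 mm across on a vertical rod midway between the legs, with a dark pointer along a ticked leg. Value = reading: height of the foot's underside above the soles of the legs, 0 to 0.045 m; 0 with nothing under it. A soft spring (under 1 N, far below the gauge's weight) pushes it down.
- long_strip_mid (a point): The longer vent plug strip, loose, about 0.12 kg: a black plastic bar 156 mm long (x), 26 mm wide (y), standing on six round plugs with its flat side up, 26 mm tall in all. This point is its centre, 13 mm above the bench; x along its length, z up.
- short_strip_mid (a point): The shorter vent plug strip, not to be gauged: same black plastic, 78 mm long (x), 26 mm wide (y), three plugs, 18 mm tall in all. This point is its centre, 9 mm above the bench; x along its length, z up.
Things that resemble listed ones, but are neither listed nor needed, are in the scene too. Of the things that look like the part that bears gauge_grip, the largest one is meant.

How it is judged:
By the outcome, as a careful person would: the job done as asked, in the order asked, and still so for the second after the job is handed in, with the robot touching nothing.
It also fails if it takes over 32 s, if anything falls off the work surface, if the arm or the gripper's body presses on something with over 40 N, if the wrist force passes 120 N, or if a joint passes its speed limit or range.

ROBOT

A 6-joint arm with a two-finger parallel gripper is mounted at the origin on the work surface. World frame = base frame: x ahead of the robot, y to its left, z up, the work surface at z = 0. Lengths are in mm, angles in rad, forces in N, time in s.
With the tool pointing down it reaches from about 275 to 825 mm from the base axis. Payload 4.9 kg.
Tool frame: the origin (TCP) lies at the very end of the fingers, on their centre line; the grasp point (between the pads) lies 19 mm behind it; z points along the fingers, y is the direction in which the jaws open and shut (so a half turn about z gives the same grasp; the last joint's range is limited). The gripper opens to 85 mm and grips with 20 to 120 N. Pads are 22 mm wide; open, the fingers measure 114 mm over their backs; the gripper's body (76 mm by 85 mm) begins 54 mm behind the grasp point. The pads swing forward as they close: fully open they stand 13 mm farther back than shut.
Start: joints at [-1.357, 0.326, -0.193, 1.052, 0, 1.437], TCP at [187.469, -517.082, 231.281] pointing down, gripper open.
Joint ranges: [-2.65, 2.65], [-0.97, 1.79], [-1.3, 1.35], [-1.93, 2.1], [-1.47, 1.37], [-3.14, 3.14]. Speed limits (rad/s): [2.57, 2.57, 3.14, 3.14, 3.14, 3.14].

INTERFACE

Orientations are given as [roll, pitch, yaw] about the fixed x, y, z axes, in that order (R = Rz(yaw) Ry(pitch) Rx(roll)).
In Python, from bench import bot, solve_ik, imaging gives the robot as it stands. Calls block until the motion is done:
- bot.move_ptp(position, orientation): joint-space move of the TCP to a pose.
- bot.movel(position, rot=None, max_speed=150, threshold=None): straight line of the TCP; rot=None keeps the orientation; max_speed is the mean speed in mm/s. With threshold (N) it stops when the force on the tool has changed by that much, and returns True; else False.
- bot.move_j(angles): joint-space move.
- bot.grip(opening, effort=None): opening from 0.0 (shut) to 1.0 (fully open); effort is the grip in N (None keeps the last); returns when the fingers have stopped.
- bot.dwell(seconds).
- solve_ik(position, orientation): joint angles nearest the present ones, or None.
- bot.get_state(): the state.
- imaging.capture(name): name is "side" or "top"; returns the picture (480x640x3 uint8, blue, green, red); there is no depth.
- imaging.camera_model(name): a dict with "K" (3x3 intrinsics, pixels), "position" and "rotation" of the camera in the world. Camera axes: x right, y up, looking along -z (the intrinsics and any distortion apply to the point x, -y, -z); pixel columns grow to the right and rows downward; lengths in mm; the calibration is good to about 2 mm. A picture is of the moment at which its call begins. camera_model takes no time and is no camera call.
A pose or a line that the arm cannot do raises bot.IKError and nothing moves.
- bot.sign_off(): hands the job in, once; it reports no verdict.
The state is a dict: "t": time; "qpos": joint angles; "joint_velocities": joint speeds; "effort": joint torques, N m; "tcp_pos": TCP position; "orientation": TCP orientation; "contact_force": force on the tool from outside, world axes, zero at the start; "wrist_torque": the same for the moment, N m; "opening": opening from 0.0 (shut) to 1.0 (fully open).
Only numpy, scipy, OpenCV 4.12 (cv2) and the standard library are available. Lean on these libraries where they do the work, as an engineer would, in place of code of your own. Each camera call takes 0.05 s, during which the arm holds its last target.

## Working session

There is one attempt and no reset: what is moved stays moved. The work goes in short steps, each a Python script; the robot and the scene stay as the last script left them, time stands still between calls to the robot, and variables do not carry over. Pictures are saved under pics/ and viewed, and the job is handed in when it is done.

```bash
ls; mkdir -p pics; python3 - <<'E'
from bench import bot, imaging
import cv2
for n in("top","side"):
    cv2.imwrite(f"pics/{n}0.png",imaging.capture(n)); m=imaging.camera_model(n); print(n,m)
E
```

```text
pics
top {'K': array([[448.32877254,   0.        , 314.15186458],
       [  0.        , 448.32877254, 249.1422964 ],
       [  0.        ,   0.        ,   1.        ]]), 'position': array([342.4398202 ,  13.84459554, 858.68904265]), 'rotation': array([ 0.15703712, -0.00805308, -1.59360815])}
side {'K': array([[614.72912208,   0.        , 324.45215469],
       [  0.        , 614.72912208, 231.5782746 ],
       [  0.        ,   0.        ,   1.        ]]), 'position': array([-62.00351555, 572.66156405, 575.08069567]), 'rotation': array([ 1.02327746, -0.01846042, -2.37076224])}
```

View pics/top0.png

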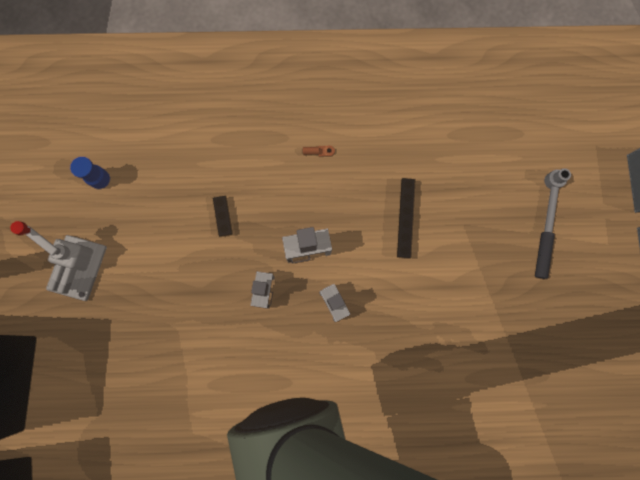

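View pics/side0.png

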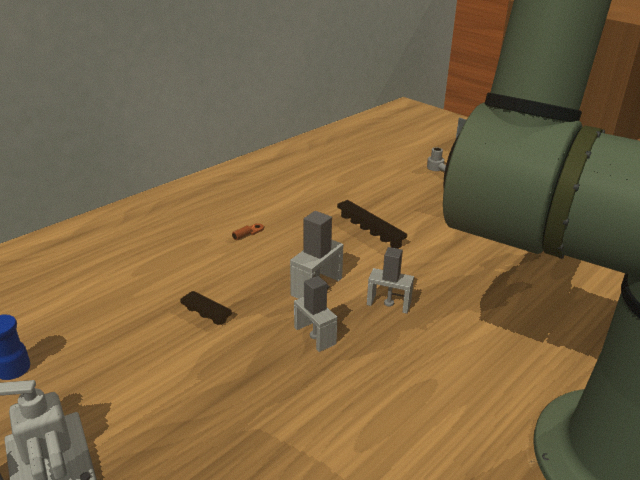

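The top view shows the large gauge at about (307,243), two small look-alikes at (262,289) and (335,302), the long strip at about (406,218) and the short strip at (223,216). I'll enlarge these for exact corners.

```bash
python3 - <<'E'
import cv2
a=cv2.imread("pics/top0.png")
c=cv2.resize(a[165:325,240:430],None,fx=4,fy=4,interpolation=cv2.INTER_CUBIC)[:600]
c=cv2.convertScaleAbs(c,alpha=1.3,beta=15)
cv2.imwrite("pics/topc.png",c)
a=cv2.imread("pics/side0.png")
c=cv2.resize(a[190:320,270:420],None,fx=4.6,fy=4.6,interpolation=cv2.INTER_CUBIC)
cv2.imwrite("pics/sidec.png",c)
E
```

```text
(no output)
```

View pics/topc.png

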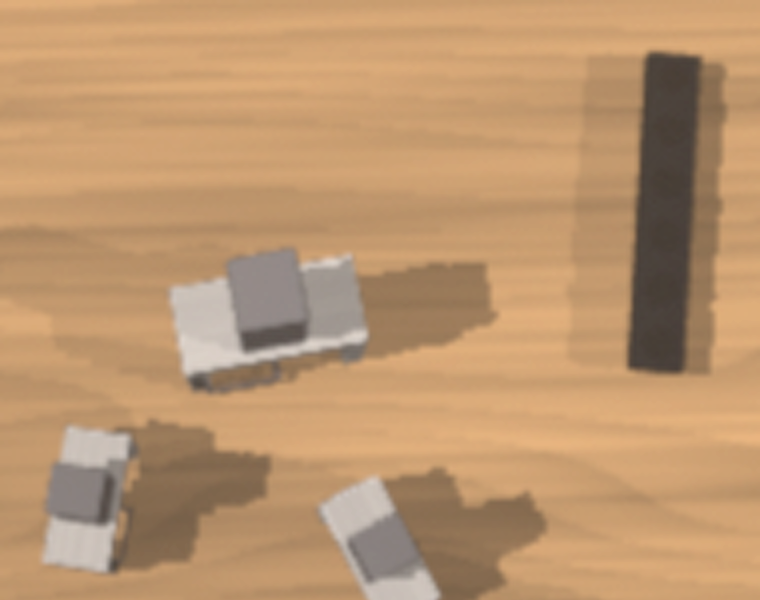

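View pics/sidec.png

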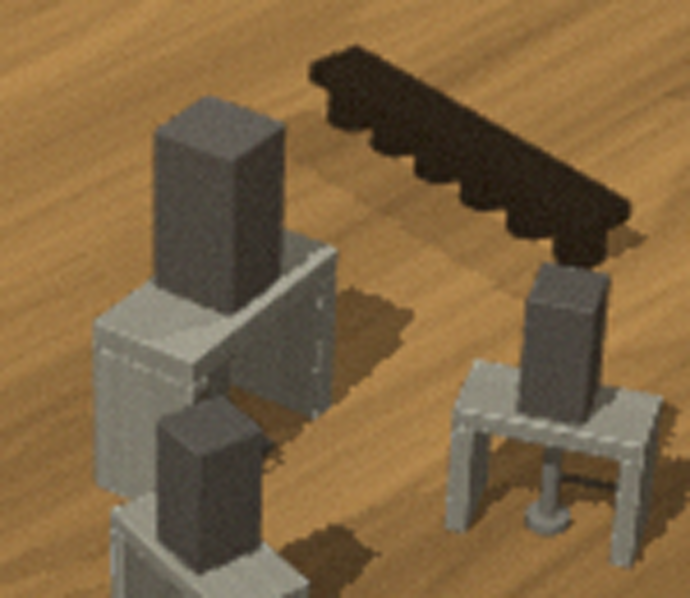

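```bash
cat > h.py <<'E'
import numpy as np
from scipy.optimize import least_squares
from scipy.spatial.transform import Rotation as R
from bench import imaging
def proj(n,P):
    m=imaging.camera_model(n); r=R.from_euler('xyz',m['rotation']).as_matrix()
    c=(np.asarray(P,float)-m['position'])@r
    c=c*[1,-1,-1]; p=c@m['K'].T
    return p[:,:2]/p[:,2:]
def cr(uv,s,o): return (np.array(uv,float)+.5)/s-.5+np.array(o)
def place(p,L):
    c,s=np.cos(p[2]),np.sin(p[2]); L=np.asarray(L,float)
    return np.c_[p[0]+c*L[:,0]-s*L[:,1],p[1]+s*L[:,0]+c*L[:,1],L[:,2]]
def unproj(n,uv,z):
    m=imaging.camera_model(n); r=R.from_euler('xyz',m['rotation']).as_matrix()
    d=np.linalg.inv(m['K'])@[uv[0],uv[1],1]; d=r@(d*[1,-1,-1])
    return m['position']+d*(z-m['position'][2])/d[2]
def fit(obs,x0):  # obs: list (cam, local pts, pixels)
    f=lambda p:np.concatenate([(proj(n,place(p,L))-uv).ravel() for n,L,uv in obs])
    s=least_squares(f,x0,loss='soft_l1'); return s.x,f(s.x)
E
python3 - <<'E'
from h import *
t=lambda u:cr(u,4,(240,165)); s=lambda u:cr(u,4.6,(270,190))
np.set_printoptions(precision=2,suppress=True)
for q,z in(((228,258),126),((296,249),126),((307,321),126),((242,333),126),((170,289),66),((351,256),66),((367,341),66),((187,377),66),((648,53),26),((701,57),26),((683,373),26),((629,369),26)): print(q,unproj('top',t(q),z))
for q,z in(((155,128),126),((209,97),126),((285,126),126),((232,160),126),((95,322),66),((194,364),66),((336,254),66),((310,70),26),((355,46),26),((630,205),26)): print('side',q,unproj('side',s(q),z))
E
```

```text
(228, 258) [492.68  33.72 126.  ]
(296, 249) [495.9    5.32 126.  ]
(307, 321) [465.37   1.45 126.  ]
(242, 333) [460.92  28.46 126.  ]
(170, 289) [491.33  61.63  66.  ]
(351, 256) [504.73 -20.1   66.  ]
(367, 341) [465.79 -26.2   66.  ]
(187, 377) [451.28  54.52  66.  ]
(648, 53) [ 609.85 -168.03   26.  ]
(701, 57) [ 607.33 -193.56   26.  ]
(683, 373) [ 453.61 -176.16   26.  ]
(629, 369) [ 456.06 -150.87   26.  ]
side (155, 128) [494.35  32.18 126.  ]
side (209, 97) [496.58   5.73 126.  ]
side (285, 126) [466.59   1.62 126.  ]
side (232, 160) [463.48  28.8  126.  ]
side (95, 322) [492.85  60.44  66.  ]
side (194, 364) [453.92  54.3   66.  ]
side (336, 254) [466.33 -24.98  66.  ]
side (310, 70) [ 608.35 -165.38   26.  ]
side (355, 46) [ 609.47 -193.44   26.  ]
side (630, 205) [ 454.43 -175.44   26.  ]
```

```bash
python3 - <<'E'
from h import *
from bench import bot, solve_ik
t=lambda u:cr(u,4,(240,165)); s=lambda u:cr(u,4.6,(270,190))
np.set_printoptions(precision=3,suppress=True)
T=[[16,15,126],[16,-15,126],[-16,-15,126],[-16,15,126]]
B=[[20,42,66],[20,-42,66],[-20,-42,66],[-20,42,66]]
g,r=fit([('top',T+B,t([(228,258),(296,249),(307,321),(242,333),(170,289),(351,256),(367,341),(187,377)])),
 ('side',T+[B[0],B[3],B[2]],s([(155,128),(209,97),(285,126),(232,160),(95,322),(194,364),(336,254)]))],[479,17,.17])
S=[[78,13,26],[78,-13,26],[-78,-13,26],[-78,13,26]]
q,r2=fit([('top',S,t([(648,53),(701,57),(683,373),(629,369)])),('side',S[:3],s([(310,70),(355,46),(630,205)]))],[531,-172,-.11])
print(g,abs(r).max(),q,abs(r2).max())
np.save('g.npy',g);np.save('q.npy',q)
print(bot.get_state())
for p,z in((g,170),(g,79),(q,170),(q,79)):
  for k in(0,np.pi,-np.pi): print(z,k,solve_ik([p[0],p[1],z],[np.pi,0,p[2]+k]))
E
```

```text
[479.042  17.407   0.16 ] 1.2137717485393864 [ 532.1   -171.841   -0.111] 0.9067151889882723
{'t': 0.1, 'qpos': array([-1.357,  0.327, -0.194,  1.052, -0.   ,  1.437]), 'joint_velocities': array([-0.001, -0.001,  0.003, -0.001, -0.   ,  0.002]), 'effort': array([  0.002, -44.424,  26.304,   0.008,  -0.   ,  -0.   ]), 'tcp_pos': array([ 187.325, -516.521,  230.573]), 'orientation': array([-3.14 , -0.   ,  0.348]), 'contact_force': array([ 0.632, -0.639, -0.654]), 'wrist_torque': array([-0.006,  0.031,  0.068]), 'opening': 0.9983161134873172}
170 0 [-0.118  0.251 -0.466  0.854  0.     2.864]
170 3.141592653589793 [-0.118  0.251 -0.466  0.854  0.    -0.278]
170 -3.141592653589793 [-0.118  0.251 -0.466  0.854  0.    -0.278]
79 0 [-0.118  0.366 -0.579  0.625  0.     2.864]
79 3.141592653589793 [-0.118  0.366 -0.579  0.625  0.    -0.278]
79 -3.141592653589793 [-0.118  0.366 -0.579  0.625  0.    -0.278]
170 0 [-0.444  0.391 -0.262  0.918  0.     2.808]
170 3.141592653589793 [-0.444  0.391 -0.262  0.918  0.    -0.333]
170 -3.141592653589793 [-0.444  0.391 -0.262  0.918  0.    -0.333]
79 0 [-0.444  0.489 -0.37   0.712  0.     2.808]
79 3.141592653589793 [-0.444  0.489 -0.37   0.712  0.    -0.333]
79 -3.141592653589793 [-0.444  0.489 -0.37   0.712  0.    -0.333]
```

```bash
python3 - <<'E'
import numpy as np, cv2
from bench import bot, imaging
g=np.load('g.npy'); o=[np.pi,0,g[2]+np.pi]
bot.move_ptp([g[0],g[1],190],o)
print(bot.movel([g[0],g[1],79],max_speed=100,threshold=12))
bot.grip(0.1,45)
s=bot.get_state(); print(s['t'],s['tcp_pos'],s['orientation'],s['opening'],s['contact_force'])
cv2.imwrite("pics/side1.png",imaging.capture("side"))
E
```

```text
False
4.0917 [479.19314852  17.64336771  79.25224925] [ 3.14120604e+00  5.01233624e-04 -2.98161009e+00] 0.3525209407397523 [-0.63643939  1.99460974  2.62945666]
```

View pics/side1.png

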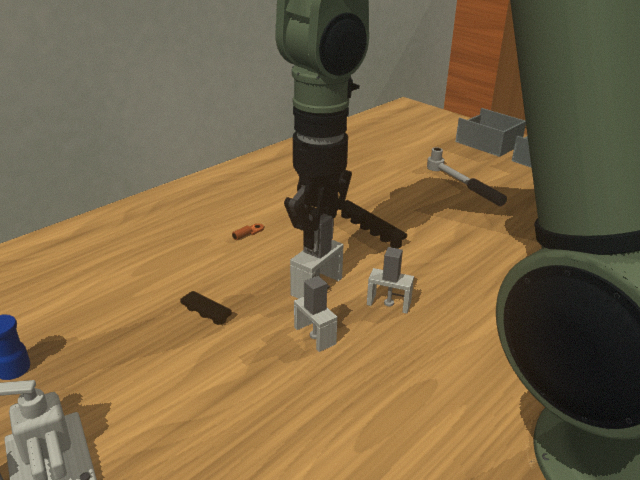

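The fingers grip the grey block at about (318,235), the gauge is still upright, and the small gauges haven't been touched. Next I'll lift it, carry it over and check above the strip.

```bash
python3 - <<'E'
import numpy as np, cv2
from bench import bot, imaging
g=np.load('g.npy');q=np.load('q.npy'); o=[np.pi,0,q[2]+np.pi]
bot.movel([g[0],g[1],159],max_speed=100)
print(bot.get_state()['contact_force'])
bot.movel([q[0],q[1],159],rot=o,max_speed=120)
s=bot.get_state(); print(s['t'],s['tcp_pos'],s['orientation'],s['opening'],s['contact_force'])
a=imaging.capture("side");b=imaging.capture("top")
cv2.imwrite("pics/side2.png",cv2.resize(a[80:320,260:500],None,fx=2.4,fy=2.4))
cv2.imwrite("pics/top2.png",cv2.resize(b[140:290,330:490],None,fx=4,fy=4))
E
```

```text
[ 0.38305893  0.72037948 -3.97402997]
6.8833 [ 531.92815652 -171.15312701  159.00361134] [ 3.14131852e+00 -2.88325034e-04  3.03118018e+00] 0.34265419303188155 [ 0.81588552 -0.22248373 -3.91648175]
```

View pics/side2.png

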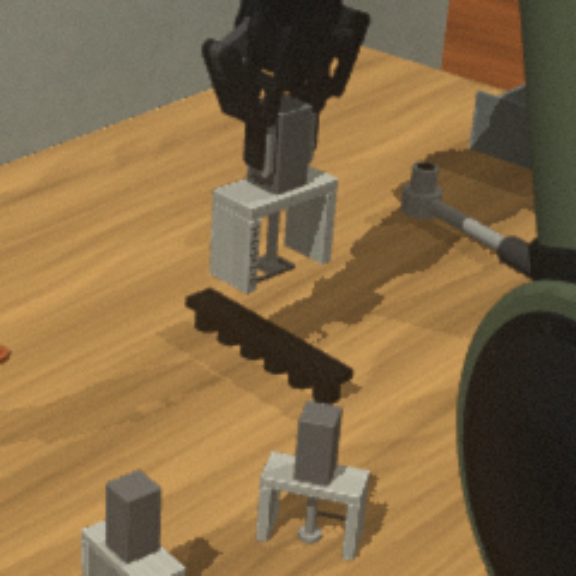

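View pics/top2.png

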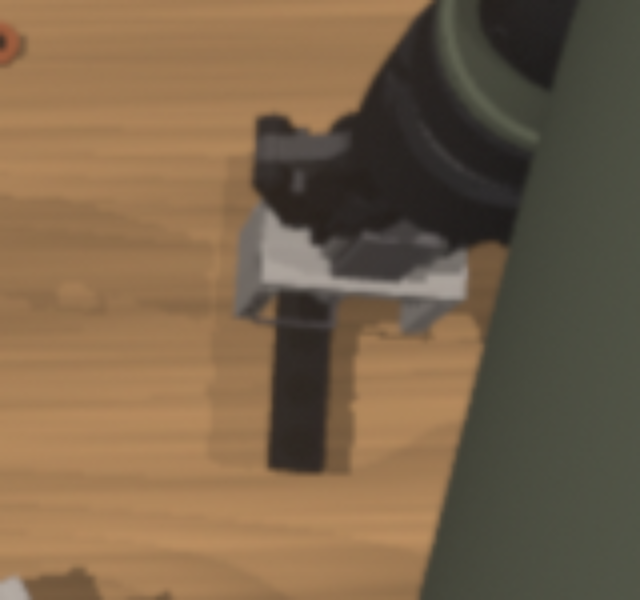

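The gauge hangs level above the strip, with its passage along it. In the top crop the near beam edge runs (262,285) to (465,300). I'll compare that with the prediction.

```bash
python3 - <<'E'
from h import *
np.set_printoptions(precision=1,suppress=True)
q=np.load('q.npy');p=np.array([531.9,-171.2,3.0312-np.pi])
L=np.array([[-20,42,66],[-20,-42,66],[20,42,66],[-20,42,0],[-20,32,0],[-20,-32,0],[-20,-42,0],[20,42,0]],float); L[:,2]+=80
W=place(p,L)
print((proj('top',W)-[330,140])*4-0); print((proj('side',W)-[260,80])*2.4)
print(unproj('top',np.array([262,285])/4+[330,140],146),unproj('top',np.array([465,300])/4+[330,140],146))
E
```

```text
[[258.1 281. ]
 [463.2 298.9]
 [263.8 186.8]
 [230.6 316.9]
 [253.  318.9]
 [396.5 331.4]
 [419.  333.4]
 [236.1 230.1]]
[[250.3 210.2]
 [337.7 179.1]
 [211.2 190.3]
 [245.4 295.9]
 [255.9 291.7]
 [320.5 266. ]
 [330.2 262.1]
 [207.7 274.6]]
[ 514.9 -128.8  146. ] [ 506.9 -211.4  146. ]
```

The prediction matches to about 1–2 mm, so I'll lower it.

```bash
python3 - <<'E'
import numpy as np, cv2
from bench import bot, imaging
q=np.load('q.npy')
print(bot.movel([q[0],q[1],86],max_speed=60,threshold=6))
print(bot.movel([q[0],q[1],76],max_speed=8,threshold=4))
s=bot.get_state(); print(s['t'],s['tcp_pos'],s['orientation'],s['opening'],s['contact_force'])
a=imaging.capture("side")
cv2.imwrite("pics/side3.png",cv2.resize(a[120:280,300:460],None,fx=3.7,fy=3.7,interpolation=cv2.INTER_CUBIC))
E
```

```text
False
True
9.2 [ 532.3537329  -171.86679253   79.21970711] [-3.14153754e+00  4.57719832e-04  3.03041657e+00] 0.34388139923540817 [0.60085323 1.32969339 5.27514339]
```

View pics/side3.png

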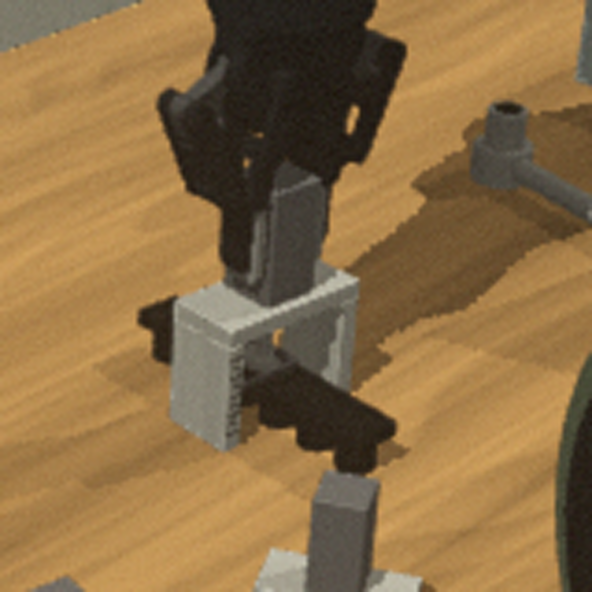

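Contact came at TCP z = 79.2, the same as the grasp height, so the soles are on the bench. The picture shows the gauge astride the strip with its near leg foot at about (225,445). I'll release, retreat and check.

```bash
python3 - <<'E'
import numpy as np, cv2
from bench import bot, imaging
q=np.load('q.npy')
bot.grip(0.6); bot.grip(1.0)
p=bot.get_state()['tcp_pos']
bot.movel([p[0],p[1],200],max_speed=90)
bot.move_ptp([300,-400,260],[np.pi,0,q[2]+np.pi])
s=bot.get_state(); print(s['t'],s['tcp_pos'],s['opening'],s['contact_force'])
a=imaging.capture("side");b=imaging.capture("top")
cv2.imwrite("pics/side4f.png",a);cv2.imwrite("pics/top4f.png",b)
cv2.imwrite("pics/side4.png",cv2.resize(a[120:280,300:460],None,fx=3.7,fy=3.7,interpolation=cv2.INTER_CUBIC))
cv2.imwrite("pics/top4.png",cv2.resize(b[165:315,330:490],None,fx=4,fy=4,interpolation=cv2.INTER_CUBIC))
E
```

```text
12.7917 [ 300.58288237 -399.44108764  259.70267275] 1.0019063650076723 [ 0.2217712 -0.0098496 -0.5731719]
```

View pics/side4.png

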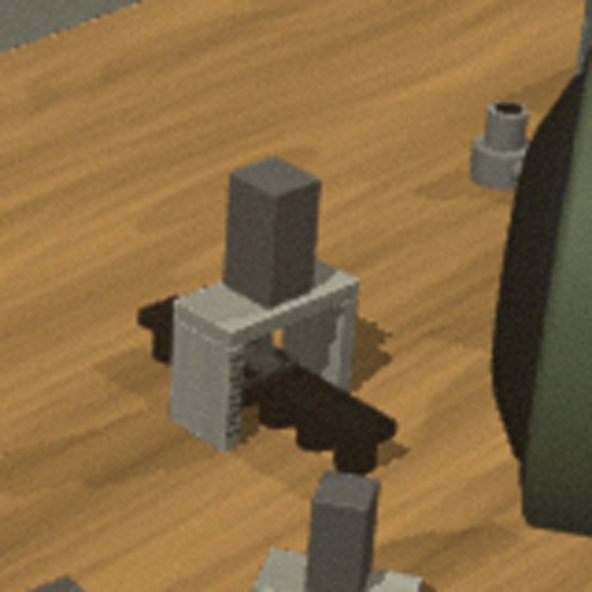

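View pics/top4.png

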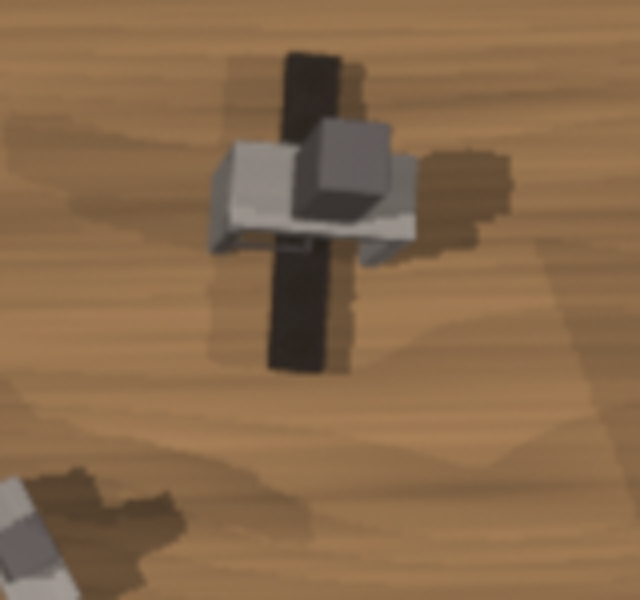

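View pics/top4f.png

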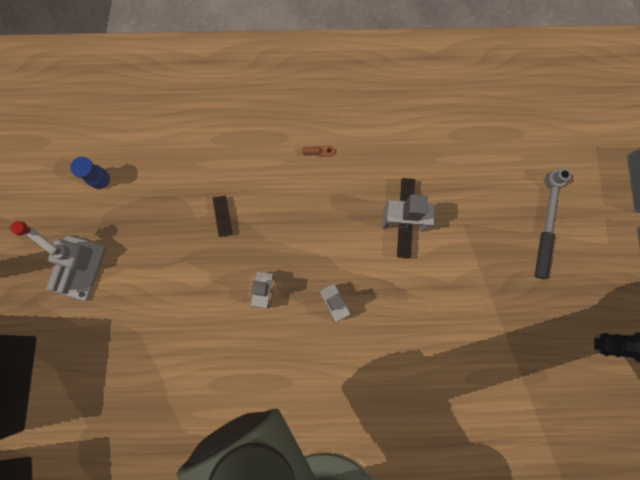

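```bash
python3 - <<'E'
from h import *
from bench import bot
np.set_printoptions(precision=3,suppress=True)
t=lambda u:cr(u,4,(330,165)); s=lambda u:cr(u,3.7,(300,120))
g,r=fit([('top',[[16,15,126],[16,-15,126],[-16,-15,126],[20,42,66],[-20,-42,66],[-20,42,66]],t([(320,117),(391,123),(388,194),(234,142),(415,241),(229,228)])),
('side',[[16,15,126],[16,-15,126],[-16,-15,126],[-16,15,126],[20,42,66],[-20,42,66],[-20,-42,66]],s([(229,177),(272,157),(320,182),(275,207),(174,303),(232,334),(357,282)]))],[532,-172,-.11])
print(g,abs(r).max(),np.load('q.npy'))
bot.sign_off()
E
```

```text
[ 532.09  -171.532   -0.089] 2.2656895670536983 [ 532.1   -171.841   -0.111]
the job is handed in; nothing more can be done
```

The large bridge gauge is standing astride the six-plug strip, released, and the job is handed in. I gripped it by its block, lifted it 80 mm, turned it to the strip's direction and lowered it until it touched the bench. I then let go and moved the arm clear. The clock read 12.8 s once the arm was clear.

**Last checks**
- **Height:** contact came at tool height 79.2 mm, the same as when I gripped the gauge on the bench. This means both legs are down.
- **Position:** a fit to both camera views puts the gauge centre within about 0.5 mm of the strip's centre. The gauge is about 0.02 rad off square by this fit. Its worst pixel residual was about 2 px, so that angle is within the measuring error.
- **Other parts:** the long strip's corners are within about 1 px (enlarged) of where they were. The short strip and the small look-alike gauges look unmoved in the final top view.
- **Not checked:** I did not read the pointer. That the foot rests on the strip is judged from the gauge's position, as it is mostly hidden under the beam.

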